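# Put the dyed thread reels away on the rack

### The arm

A 7-joint arm with a two-finger parallel gripper is mounted at the origin on the work surface. World frame = base frame: x ahead of the robot, y to its left, z up, the work surface at z = 0. Lengths are in m, angles in rad, forces in N, time in s.
With the tool pointing down it reaches from about 0.425 to 0.825 m from the base axis. Payload 3.6 kg.
Tool frame: the origin (TCP) lies at the very end of the fingers, on their centre line; the grasp point (between the pads) lies 19 mm behind it; z points along the fingers, y is the line along which they close (so a half turn about z gives the same grasp; the last joint's range is limited). The gripper opens to 93 mm and grips with 3 to 60 N. Pads are 15 mm wide; open, the fingers measure 128 mm over their backs; the gripper's body (75 mm by 188 mm) begins 65 mm behind the grasp point.
Start: joints at [1.075, 0.615, -0.013, 1.423, 0.008, 1.103, -0.04], TCP at [0.294, -0.58, 0.219] pointing down, gripper open.
Joint ranges: [-3.12, 3.12], [-0.3, 2.06], [-1.34, 1.32], [0.26, 2.42], [-1.36, 4.5], [0.01, 1.98], [-2.84, 2.84]. Speed limits (rad/s): [2.79, 2.79, 3.14, 3.14, 3.14, 3.14, 3.14].

### API

Orientations are given as a unit quaternion [x, y, z, w].
In Python, from plant import env gives the robot as it stands.
- The arm moves only by the tool step_arm, never from a script. Its argument "rows" is a list that holds one entry, the list of rows, each a list of 7 numbers: the shift along the tool's x, y, z normalised to -1 to 1, where 1 is 20 cm, then the turn, a rotation vector about the tool's x, y, z normalised to -1 to 1, where 1 is 180 degrees, then the opening, from -1 (shut) to 1 (fully open), so that 0 is half open. A call has 1 to 12 rows; each row shifts and turns the commanded pose from where the row before left it, along the tool's axes as they then stand; what a row does not reach is not made up. A row lasts 1/8 s, in which the tool goes at most 62.5 mm and 10.7 degrees, less where a joint would pass 70% of its speed; a pose out of reach is approached as far as the arm can. A call with a number of a shift or a turn outside -1 to 1 is refused whole. A call with a gripper value outside its range is refused whole. The fingers move at their own pace and stop on an object; "grip_force" is the grip in N (left out, the last holds). Time passes only in rows, so rows that do not move let the fingers close. It gives the time, the measured TCP pose, the force, the opening and the grip force at its end, in the units of the state.
- env.read_state(): the state, without advancing time (a new reading comes with each control period).
- env.read_camera(name): name is "scene" or "top" or "wrist"; returns (picture, depth): 400x640x3 uint8, blue, green, red; 400x640 float32, m along the optical axis (not along the pixel's ray), 0 where there is no reading.
- env.camera_model(name): a dict with "mtx" (3x3 intrinsics, pixels), "view" (4x4, takes a point from world to camera coordinates). Camera axes: x right, y down, z forward; pixel columns grow to the right and rows downward; lengths in m; the calibration is good to about 2 mm. A picture is of the moment at which its call begins: read the wrist's pose just before it. camera_model takes no time and is no camera call; for the wrist camera it gives the pose at the moment of the call.
- env.hand_in(): hands the job in; it is judged then, once.
The state is a dict: "time_s": time; "joints": joint angles; "joint_velocities": joint speeds; "tau": joint torques, N m; "ee_pos": TCP position; "eef_rot": TCP orientation; "force": force on the tool from outside, world axes, zero at the start; "moment": the same for the moment, N m; "opening": finger opening in m; "grip_force": force on a finger pad.
Only numpy, scipy, OpenCV 4.12 (cv2) and the standard library are available. Lean on these libraries where they do the work, as an engineer would, in place of code of your own. Each camera call takes 0.05 s, during which the arm holds its last target. There are 200 camera calls.

### The job

Put the four full reels of dyed thread that stand on the table away on the thread rack: slip each one over the peg whose painted foot has the colour of its thread, and right down until it sits on the foot. Leave the bare wooden reel standing where it is, and the cream reel on its peg.

Things in the scene. Friction and masses are not known exactly. Their poses are not given: they have to be found in the camera images.
- reel_blue_mid (a point): full reel of deep indigo blue thread, standing upright on the table: a cylinder 56 mm in diameter and 60 mm high, about 70 g, rigid, with pale plywood end flanges and an open bore 26 mm in diameter from end to end. The point is its centre, half-way up (30 mm above its underside); z is its axis, up when it stands.
- reel_rust_mid (a point): full reel of rust red-brown thread, standing upright on the table: a cylinder 56 mm in diameter and 60 mm high, about 70 g, rigid, with pale plywood end flanges and an open bore 26 mm in diameter from end to end. The point is its centre, half-way up (30 mm above its underside); z is its axis, up when it stands.
- reel_green_mid (a point): full reel of leaf green thread, standing upright on the table: a cylinder 56 mm in diameter and 60 mm high, about 70 g, rigid, with pale plywood end flanges and an open bore 26 mm in diameter from end to end. The point is its centre, half-way up (30 mm above its underside); z is its axis, up when it stands.
- reel_ochre_mid (a point): full reel of ochre yellow thread, standing upright on the table: a cylinder 56 mm in diameter and 60 mm high, about 70 g, rigid, with pale plywood end flanges and an open bore 26 mm in diameter from end to end. The point is its centre, half-way up (30 mm above its underside); z is its axis, up when it stands.
- peg_blue_foot (a point): empty peg with the deep indigo blue foot, in the front row of the rack at the table's far side: fixed upright wooden peg 9 mm thick, rising 60 mm from a painted foot disc 66 mm wide. Point: on the peg's axis on top of the foot, 24 mm above the table, where a reel's underside rests. z up, y along the row (pegs 95 mm apart), x away from the robot; 118 mm behind stand fixed stock reels up to 104 mm high.
- peg_rust_foot (a point): empty peg with the rust red-brown foot, in the front row of the rack at the table's far side: fixed upright wooden peg 9 mm thick, rising 60 mm from a painted foot disc 66 mm wide. Point: on the peg's axis on top of the foot, 24 mm above the table, where a reel's underside rests. z up, y along the row (pegs 95 mm apart), x away from the robot; 118 mm behind stand fixed stock reels up to 104 mm high.
- peg_green_foot (a point): empty peg with the leaf green foot, in the front row of the rack at the table's far side: fixed upright wooden peg 9 mm thick, rising 60 mm from a painted foot disc 66 mm wide. Point: on the peg's axis on top of the foot, 24 mm above the table, where a reel's underside rests. z up, y along the row (pegs 95 mm apart), x away from the robot; 118 mm behind stand fixed stock reels up to 104 mm high.
- peg_ochre_foot (a point): empty peg with the ochre yellow foot, in the front row of the rack at the table's far side: fixed upright wooden peg 9 mm thick, rising 60 mm from a painted foot disc 66 mm wide. Point: on the peg's axis on top of the foot, 24 mm above the table, where a reel's underside rests. z up, y along the row (pegs 95 mm apart), x away from the robot; 118 mm behind stand fixed stock reels up to 104 mm high.
- reel_cream_mid (a point): full reel of undyed cream thread already in its place on the cream-footed fifth peg of the front row; same size as the dyed reels. To be left there. Point: its centre, 54 mm above the table.
- bare_reel_mid (a point): bare wooden reel, no thread, standing among the full ones: flanges 56 mm wide, core 34 mm, 60 mm high. To be left standing. Point: its centre, half-way up. Of no concern: a white tape measure 54 mm wide, 16 mm high among the reels; scissors, snips and a shuttle nearer the robot or to the sides, none over 40 mm high.
Things that resemble listed ones, but are neither listed nor needed, are in the scene too. Leave any pink look-alike of the part that bears reel_green_mid alone. Leave any pink look-alike of the part that bears reel_rust_mid alone.

How it is judged:
By the outcome, as a careful person would: the job done as asked, in the order asked, and still so for the second after the job is handed in, with the robot touching nothing.
It also fails if it takes over 99 s, if anything falls off the work surface, if the arm or the gripper's body presses on something with over 40 N, if the wrist force passes 120 N, or if a joint passes its speed limit or range.

## Working session

There is one attempt and no reset: what is moved stays moved. The work goes in short steps, Python scripts to look and compute and a tool call to move; the robot and the scene stay as the last step left them, time stands still between calls to the robot, and variables do not carry over. Pictures are saved under pics/ and viewed, at most 14 in all, crops included, and the job is handed in when it is done.

Besides the shell and the picture viewer there is one more tool, called after ">>>" as name(argument=value, ...) on one line, values as JSON. step_arm: Moves the arm, as the interface text tells. Scaled input: -1 to 1 covers 20 cm each way for a shift and 180 degrees each way for a turn. Its arguments: {"type":"object","properties":{"rows":{"type":"array"},"grip_force":{"type":"number"}},"required":["rows"]}

```bash
mkdir -p pics
python3 - <<'E'
from plant import env
import cv2
s=env.read_state();print({k:s[k] for k in("time_s","ee_pos","eef_rot","opening","force")})
for n in("scene","top"):
    p,d=env.read_camera(n);cv2.imwrite(f"pics/{n}0.png",p)
    import numpy as np;np.save(f"pics/{n}0.npy",d)
    m=env.camera_model(n);print(n,np.round(m["mtx"],1).tolist(),np.round(m["view"],3).tolist())
E
```

```text
{'time_s': 0.0, 'ee_pos': array([ 0.29333205, -0.57915188,  0.2174862 ]), 'eef_rot': array([ 9.72642967e-01,  2.32301559e-01, -3.16957292e-04, -1.24278651e-03]), 'opening': 0.09276909171680342, 'force': array([ 0.21811966, -0.04847897,  0.47191868])}
scene [[374.1, 0.0, 325.9], [0.0, 374.1, 206.0], [0.0, 0.0, 1.0]] [[0.837, 0.547, 0.003, -0.43], [0.451, -0.687, -0.57, -0.176], [-0.31, 0.478, -0.822, 1.15], [0.0, 0.0, 0.0, 1.0]]
top [[388.0, 0.0, 322.2], [0.0, 388.0, 200.4], [0.0, 0.0, 1.0]] [[-0.036, -0.999, -0.002, 0.044], [-0.975, 0.035, -0.218, 0.49], [0.218, -0.005, -0.976, 1.036], [0.0, 0.0, 0.0, 1.0]]
```

View pics/top0.png

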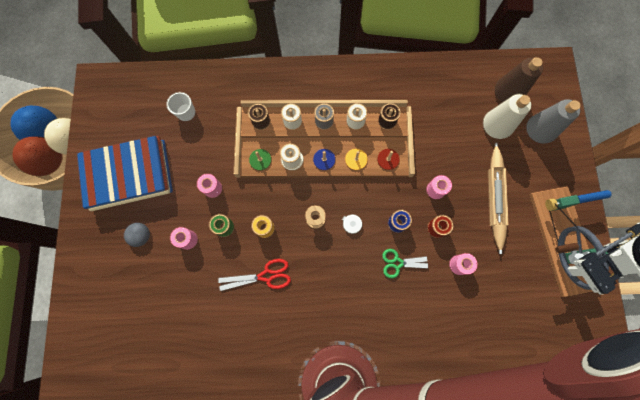

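View pics/scene0.png

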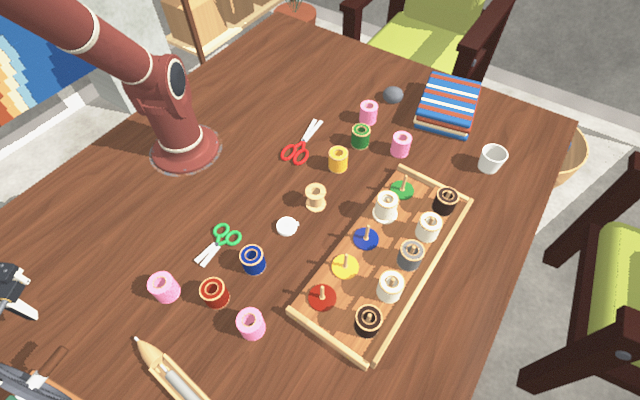

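The top view shows the dyed reels at green (220,225), ochre (262,226), blue (400,220) and rust (441,226). The bare reel is at (315,216) and the tape at (352,224). The feet are green (260,160), cream with its reel (291,157), blue (324,159), ochre (356,160) and rust (389,159).

Possible mix-ups are the pink reels at (208,185), (183,238), (440,187) and (463,265), plus the bare reel and the stock reels in the back row. I'll choose by thread colour and check in a close crop.

Run:
```python
import cv2
p=cv2.imread("pics/top0.png")
a=cv2.resize(p[145:245,195:295],None,fx=4,fy=4,interpolation=cv2.INTER_CUBIC)
b=cv2.resize(p[145:245,370:470],None,fx=4,fy=4,interpolation=cv2.INTER_CUBIC)
cv2.imwrite("pics/crop1.png",cv2.hconcat([a,b]))
c=cv2.resize(p[130:180,240:410],None,fx=4.5,fy=4.5,interpolation=cv2.INTER_CUBIC);cv2.imwrite("pics/crop2.png",c)
```

```text
(no output)
```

View pics/crop1.png

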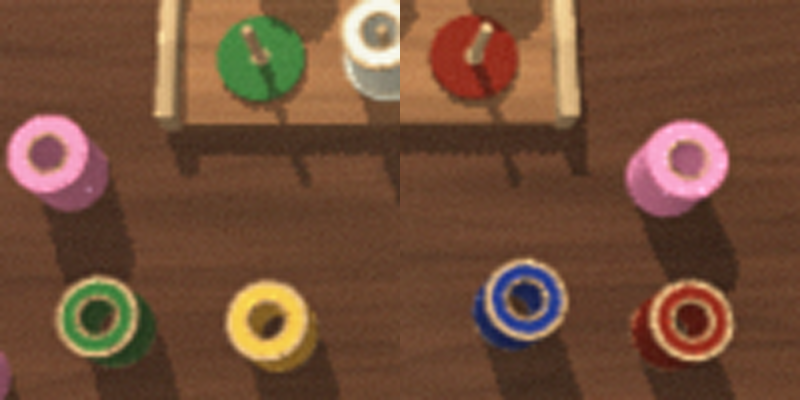

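View pics/crop2.png

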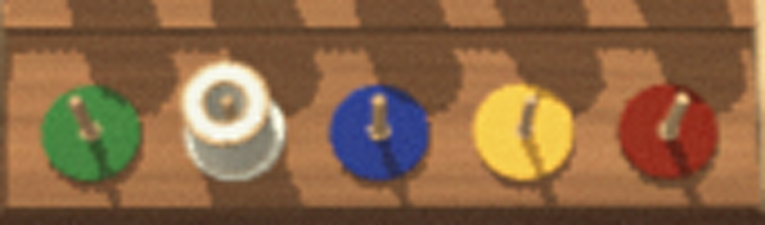

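The crops confirm the choice. The green, ochre, blue and rust reels with ring-shaped flange tops are at full-picture (219.0,223.9), (261.4,224.9), (400.9,219.6) and (442.4,224.9), and the look-alikes are plain pink. The foot discs are at (259.8,159.4), (324,159.2), (355.8,158.9) and (388.1,159.2).

```bash
cat > h.py <<'E'
import numpy as np, cv2
from plant import env
def at_z(n,uv,z,m=None):
    m=m or env.camera_model(n);V=m["view"];R=V[:3,:3];c=-R.T@V[:3,3]
    r=R.T@np.linalg.solve(m["mtx"],[uv[0],uv[1],1]);return c+r*(z-c[2])/r[2]
E
python3 - <<'E'
from h import *
d=np.load("pics/top0.npy");m=env.camera_model("top")
V=m["view"]
def dep(u,v):
    z=d[int(round(v)),int(round(u))];pc=z*np.linalg.solve(m["mtx"],[u,v,1]);return (V[:3,:3].T@(pc-V[:3,3]))
for k,uv in dict(green=(219,223.9),ochre=(261.4,224.9),blue=(400.9,219.6),rust=(442.4,224.9),bare=(315.5,213)).items():
    p=at_z("top",uv,.06);print(k,p.round(4),dep(uv[0]-8,uv[1]).round(3), np.hypot(*p[:2]).round(3))
for k,uv,t in (("green",(259.8,159.4),(76,101)),("blue",(324,159.2),(378,101)),("ochre",(355.8,158.9),(531,95)),("rust",(388.1,159.2),(681,98))):
    tp=(240+(t[0]+.5)/4.5-.5,130+(t[1]+.5)/4.5-.5)
    p=at_z("top",uv,.024);print(k,p.round(4),"tip",at_z("top",tp,.083).round(4),dep(uv[0]-6,uv[1]).round(3))
c=env.camera_model("wrist");s=env.read_state();from scipy.spatial.transform import Rotation as Ro
T=np.eye(4);T[:3,:3]=Ro.from_quat(s["eef_rot"]).as_matrix();T[:3,3]=s["ee_pos"]
print((c["view"]@T).round(3),c["mtx"]);print(T.round(3))
E
```

```text
green [0.4337 0.3134 0.06  ] [0.435 0.336 0.06 ] 0.535
ochre [0.4266 0.1964 0.06  ] [0.427 0.218 0.061] 0.47
blue [ 0.4275 -0.1889  0.06  ] [ 0.428 -0.167  0.062] 0.467
rust [ 0.4086 -0.3019  0.06  ] [ 0.41  -0.28   0.059] 0.508
bare [0.4546 0.0463 0.06  ] [0.455 0.068 0.061] 0.457
green [0.6288 0.2064 0.024 ] tip [0.6306 0.2063 0.083 ] [0.629 0.224 0.025]
blue [0.6225 0.0165 0.024 ] tip [0.6237 0.0176 0.083 ] [0.624 0.034 0.022]
ochre [ 0.6199 -0.0777  0.024 ] tip [ 0.6241 -0.0781  0.083 ] [ 0.62  -0.06   0.025]
rust [ 0.6155 -0.1731  0.024 ] tip [ 0.6187 -0.1717  0.083 ] [0.253 0.032 1.118]
[[-0.     1.     0.001 -0.001]
 [-0.953  0.    -0.304  0.03 ]
 [-0.304 -0.001  0.953  0.184]
 [ 0.     0.     0.     1.   ]] [[333.18356534   0.         314.61167477]
 [  0.         333.18356534 206.91436117]
 [  0.           0.           1.        ]]
[[ 0.892  0.452 -0.001  0.293]
 [ 0.452 -0.892  0.002 -0.579]
 [-0.    -0.002 -1.     0.218]
 [ 0.     0.     0.     1.   ]]
```

>>> step_arm(rows=[[[0,0,0,0,0,0.05,0.6],[0,0,0,0,0,0.05,0.6],[0,0,0,0,0,0.0494,0.6],[0.0963,-0.2313,0,0,0,0,0.6],[0.0963,-0.2313,0,0,0,0,0.6],[0.0963,-0.2313,0,0,0,0,0.6],[0.0963,-0.2313,0,0,0,0,0.6],[0.0963,-0.2313,0,0,0,0,0.6],[0.0963,-0.2313,0,0,0,0,0.6],[0,0,0,0,0,0,0.6],[0,0,0,0,0,0,0.6]]], grip_force=15)

```text
time_s: 1.48
ee_pos: [0.4089, -0.3028, 0.2185]
eef_rot: [1.0, -0.0, -0.0, 0.0]
force: [-0.3, -0.7, -0.9]
opening: 0.0741
grip_force: 0.0
```

```bash
cat >> h.py <<'E'
from scipy.spatial.transform import Rotation as Ro
def st():
    s=env.read_state();print(round(s["time_s"],2),s["ee_pos"].round(4),Ro.from_quat(s["eef_rot"]).as_matrix().round(3)[:2].tolist(),round(s["opening"],4),round(s["grip_force"],1),s["force"].round(1));return s
def need(tgt):
    s=st();R=Ro.from_quat(s["eef_rot"]).as_matrix();d=np.array(tgt)-s["ee_pos"];print("units",(R.T@d/.2).round(4))
E
python3 - <<'E'
from h import *
st();m=env.camera_model("wrist");p,d=env.read_camera("wrist");cv2.imwrite("pics/w1.png",p)
import pickle;pickle.dump(m,open("pics/w1.pkl","wb"))
E
```

```text
1.48 [ 0.4089 -0.3028  0.2185] [[1.0, -0.001, -0.001], [-0.001, -1.0, -0.0]] 0.0741 0.0 [-0.3 -0.7 -0.9]
```

View pics/w1.png

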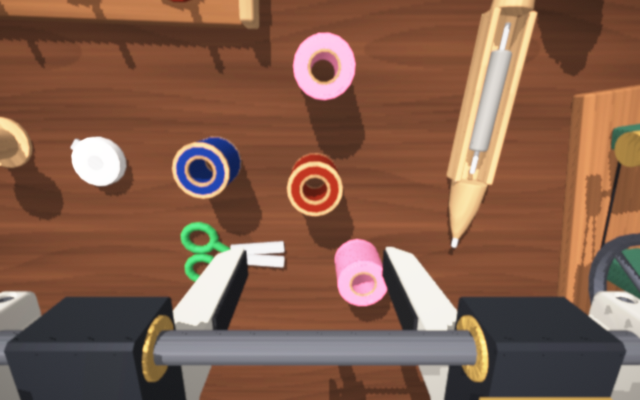

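The wrist view shows the rust top ring at (315,188), blue at (202,170), and pink ones at (324,66) and (363,282).

Run:
```python
from h import *
import pickle;m=pickle.load(open("pics/w1.pkl","rb"))
for k,uv in dict(rust=(315,188),blue=(202,170),pinkA=(324,66),pinkB=(363,282)).items(): print(k,at_z("",uv,.06,m).round(4))
need([.4086,-.302,.021])
```

```text
rust [ 0.41   -0.3045  0.06  ]
blue [ 0.4284 -0.1929  0.06  ]
pinkA [ 0.5233 -0.3127  0.06  ]
pinkB [ 0.303  -0.3574  0.06  ]
1.52 [ 0.4086 -0.3036  0.2185] [[1.0, -0.003, -0.001], [-0.003, -1.0, -0.001]] 0.0742 0.0 [-0.3 -0.1 -0.6]
units [ 8.000e-04 -8.700e-03  9.877e-01]
```

>>> step_arm(rows=[[[0.003,0,0.2,0,0,0,0.6],[0,0,0.2,0,0,0,0.6],[0,0,0.2,0,0,0,0.6],[0,0,0.2,0,0,0,0.6],[0,0,0.1875,0,0,0,0.6],[0,0,0,0,0,0,0.6],[0,0,0,0,0,0,-0.5],[0,0,0,0,0,0,-0.5],[0,0,0,0,0,0,-0.5],[0,0,0,0,0,0,-0.5]]], grip_force=15)

```text
time_s: 2.78
ee_pos: [0.4108, -0.3032, 0.0227]
eef_rot: [1.0, -0.0, 0.001, 0.001]
force: [-0.8, 0.2, 6.5]
opening: 0.0551
grip_force: 15.0
```

```bash
python3 -c "
from h import *;st()"
```

```text
2.77 [ 0.4108 -0.3032  0.0227] [[1.0, -0.001, 0.002], [-0.001, -1.0, -0.002]] 0.0551 15.0 [-0.8  0.2  6.5]
```

>>> step_arm(rows=[[[0,0,-0.2,0,0,0,-0.5],[0,0,-0.2,0,0,0,-0.5],[0,0,-0.2,0,0,0,-0.5],[0.206,-0.131,0,0,0,0,-0.5],[0.206,-0.131,0,0,0,0,-0.5],[0.206,-0.131,0,0,0,0,-0.5],[0.206,-0.131,0,0,0,0,-0.5],[0.206,-0.131,0,0,0,0,-0.5],[0,0,0,0,0,0,-0.5],[0,0,0,0,0,0,-0.5]]])

```text
time_s: 4.03
ee_pos: [0.615, -0.1719, 0.1409]
eef_rot: [1.0, -0.0, -0.001, 0.0]
force: [-0.7, 0.1, -0.4]
opening: 0.0551
grip_force: 15.0
```

Run:
```python
from h import *
need([.617,-.1725,.047]);m=env.camera_model("wrist");p,d=env.read_camera("wrist");q,_=env.read_camera("top")
cv2.imwrite("pics/w2.png",cv2.vconcat([p[60:400,:],cv2.resize(q[110:210,270:430],(640,400))[:250]]))
```

```text
4.03 [ 0.615  -0.1719  0.1409] [[1.0, -0.001, -0.002], [-0.001, -1.0, -0.001]] 0.0551 15.0 [-0.7  0.1 -0.4]
units [0.0107 0.0027 0.4695]
```

View pics/w2.png

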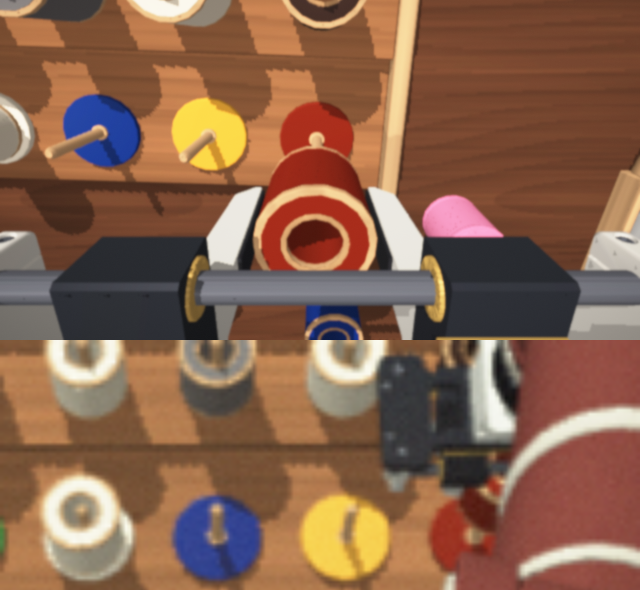

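The rust reel is centred between the fingers, with the rust foot and peg visible ahead at about (317,137) in the crop. The ochre disc is at (209,134) and blue at (102,131), with row offset 60.

Run:
```python
from h import *
m=env.camera_model("wrist");print(env.read_state()["ee_pos"])
for uv in((317,138),(209,134),(102,131)): print(at_z("",(uv[0],uv[1]+60),.024,m).round(4))
print("reel top",at_z("",(316,241+60),.1409+.039-.0).round(4) if 0 else at_z("",(316,301),.181,m).round(4))
```

```text
[ 0.61455201 -0.17319174  0.14125868]
[ 0.6171 -0.1766  0.024 ]
[ 0.6211 -0.0814  0.024 ]
[0.6242 0.0123 0.024 ]
reel top [ 0.616  -0.1749  0.181 ]
```

>>> step_arm(rows=[[[0.009,0.008,0,0,0,0,-0.5],[0,0,0.1,0,0,0,-0.5],[0,0,0.1,0,0,0,-0.5],[0,0,0.1,0,0,0,-0.5],[0,0,0.1,0,0,0,-0.5],[0,0,0.06,0,0,0,-0.5],[0,0,0,0,0,0,-0.5],[0,0,0,0,0,0,-0.5]]])

```text
time_s: 5.12
ee_pos: [0.6184, -0.1734, 0.05]
eef_rot: [1.0, -0.0, 0.001, 0.0]
force: [-0.4, 0.2, -0.1]
opening: 0.0551
grip_force: 15.0
```

Down cleanly; a bit lower, then open slightly and back up.

>>> step_arm(rows=[[[0,0,0.015,0,0,0,-0.5],[0,0,0,0,0,0,-0.5],[0,0,0,0,0,0,0.45],[0,0,0,0,0,0,0.45],[0,0,0,0,0,0,0.45],[0,0,-0.15,0,0,0,0.45],[0,0,-0.2,0,0,0,0.45],[0,0,-0.25,0,0,0,0.45],[0,0,-0.25,0,0,0,0.6],[0,0,0,0,0,0,0.6]]])

```text
time_s: 6.38
ee_pos: [0.6206, -0.174, 0.2214]
eef_rot: [1.0, -0.0, 0.005, 0.001]
force: [-0.6, 0.2, 0.2]
opening: 0.0743
grip_force: 0.0
```

Run:
```python
from h import *
m=env.camera_model("wrist");p,d=env.read_camera("wrist")
cv2.imwrite("pics/w3.png",p);need([.4275,-.191,.2165])
V=m["view"];u,v=315,190
pts=[]
for v in range(120,300,6):
  for u in range(290,345,3):
    z=d[v,u]
    if z>0: pts.append(V[:3,:3].T@(z*np.linalg.solve(m["mtx"],[u,v,1])-V[:3,3]))
pts=np.array(pts);a=pts[np.hypot(pts[:,0]-.617,pts[:,1]+.174)<.04];print(np.percentile(a[:,2],[50,75,90,97]).round(4), a[a[:,2]>.078].mean(0).round(4))
```

```text
6.42 [ 0.6188 -0.1734  0.2184] [[1.0, -0.001, 0.004], [-0.001, -1.0, -0.001]] 0.0747 0.0 [-0.4  0.6 -1.5]
units [-0.9565  0.0887  0.0053]
[0.0831 0.0844 0.0851 0.0856] [ 0.6183 -0.1753  0.0843]
```

View pics/w3.png

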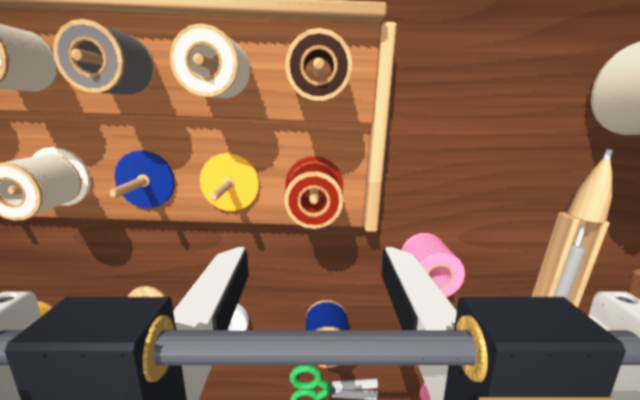

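The rust reel is seated: its flange top is at z = 0.084, with the peg in its bore at (315,198). Next is blue.

>>> step_arm(rows=[[[-0.239,0.022,0,0,0,0,0.6],[-0.239,0.022,0,0,0,0,0.6],[-0.239,0.022,0,0,0,0,0.6],[-0.237,0.022,0,0,0,0,0.6],[0,0,0.2,0,0,0,0.6],[0,0,0.2,0,0,0,0.6],[0,0,0.2,0,0,0,0.6],[0,0,0.2,0,0,0,0.6],[0,0,0.18,0,0,0,0.6],[0,0,0,0,0,0,0.6]]])

```text
time_s: 7.68
ee_pos: [0.424, -0.1892, 0.0173]
eef_rot: [1.0, -0.0, -0.004, -0.002]
force: [0.2, 0.5, 0.8]
opening: 0.0742
grip_force: 0.0
```

```bash
python3 -c "
from h import *;need([.428,-.191,.022])"
```

```text
7.67 [ 0.424  -0.1892  0.0173] [[1.0, -0.001, -0.008], [-0.001, -1.0, 0.003]] 0.0742 0.0 [0.2 0.5 0.8]
units [ 0.0199  0.0089 -0.0235]
```

>>> step_arm(rows=[[[0.008,0.004,-0.01,0,0,0,0.6],[0,0,0,0,0,0,0.6],[0,0,0,0,0,0,-0.5],[0,0,0,0,0,0,-0.5],[0,0,0,0,0,0,-0.5],[0,0,0,0,0,0,-0.5]]])

```text
time_s: 8.43
ee_pos: [0.4289, -0.1912, 0.0227]
eef_rot: [1.0, -0.0, 0.0, -0.0]
force: [0.1, 0.4, 6.1]
opening: 0.0546
grip_force: 15.0
```

```bash
python3 -c "
from h import *;need([.624,.0155,.142])"
```

```text
8.43 [ 0.4289 -0.1912  0.0227] [[1.0, -0.0, 0.001], [-0.0, -1.0, 0.0]] 0.0546 15.0 [0.1 0.4 6.1]
units [ 0.9757 -1.034  -0.596 ]
```

>>> step_arm(rows=[[[0,0,-0.2,0,0,0,-0.5],[0,0,-0.2,0,0,0,-0.5],[0,0,-0.2,0,0,0,-0.5],[0.1626,-0.1723,0,0,0,0,-0.5],[0.1626,-0.1723,0,0,0,0,-0.5],[0.1626,-0.1723,0,0,0,0,-0.5],[0.1626,-0.1723,0,0,0,0,-0.5],[0.1626,-0.1723,0,0,0,0,-0.5],[0.1626,-0.1723,0,0,0,0,-0.5],[0,0,0,0,0,0,-0.5],[0,0,0,0,0,0,-0.5],[0,0,0,0,0,0,-0.5]]])

```text
time_s: 9.93
ee_pos: [0.6229, 0.0133, 0.142]
eef_rot: [1.0, -0.002, -0.001, 0.001]
force: [0.3, 0.0, -0.2]
opening: 0.0552
grip_force: 15.0
```

Run:
```python
from h import *
need([.624,.0155,.046]);p,d=env.read_camera("wrist");cv2.imwrite("pics/w4.png",p)
```

```text
9.93 [0.6229 0.0133 0.142 ] [[1.0, -0.003, -0.001], [-0.003, -1.0, -0.001]] 0.0552 15.0 [ 0.3  0.  -0.2]
units [ 0.0062 -0.0114  0.4799]
```

View pics/w4.png

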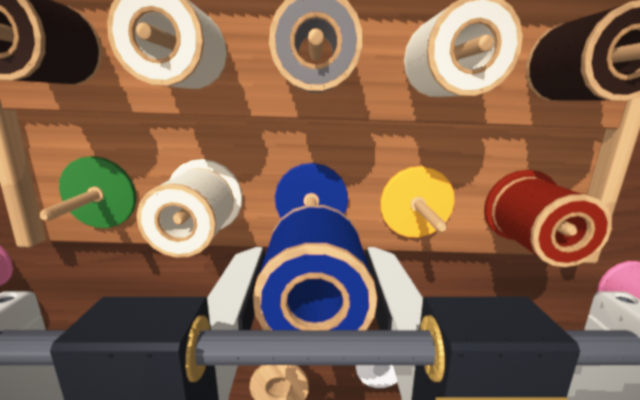

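The blue reel is held over the blue foot. The peg tip is at (311,200) and the reel axis at u = 315, so it needs about 2 mm to the left, which agrees with the number.

>>> step_arm(rows=[[[0.006,-0.011,0,0,0,0,-0.5],[0,0,0.1,0,0,0,-0.5],[0,0,0.1,0,0,0,-0.5],[0,0,0.1,0,0,0,-0.5],[0,0,0.1,0,0,0,-0.5],[0,0,0.075,0,0,0,-0.5],[0,0,0,0,0,0,-0.5],[0,0,0,0,0,0,-0.5]]])

```text
time_s: 10.98
ee_pos: [0.6253, 0.0174, 0.0476]
eef_rot: [1.0, -0.0, 0.0, -0.0]
force: [0.7, -0.6, -1.3]
opening: 0.0551
grip_force: 15.0
```

>>> step_arm(rows=[[[0,0,0.004,0,0,0,-0.5],[0,0,0,0,0,0,0.45],[0,0,0,0,0,0,0.45],[0,0,0,0,0,0,0.45],[0,0,-0.15,0,0,0,0.45],[0,0,-0.2,0,0,0,0.45],[0,0,-0.25,0,0,0,0.45],[0,0,-0.25,0,0,0,0.6],[0,0,0,0,0,0,0.6],[0,0,0,0,0,0,0.6]]])

```text
time_s: 12.22
ee_pos: [0.6245, 0.0176, 0.2159]
eef_rot: [1.0, -0.0, -0.001, -0.0]
force: [-0.4, -0.5, -0.2]
opening: 0.0742
grip_force: 0.0
```

```bash
cat >> h.py <<'E'
def top_of(xy):
    m=env.camera_model("wrist");p,d=env.read_camera("wrist");V=m["view"]
    v,u=np.mgrid[0:400:2,0:640:2];z=d[::2,::2].ravel()
    pc=np.linalg.solve(m["mtx"],np.vstack([u.ravel(),v.ravel(),np.ones(z.size)]))*z
    w=(V[:3,:3].T@(pc-V[:3,3:4])).T[z>0];a=w[np.hypot(w[:,0]-xy[0],w[:,1]-xy[1])<.035]
    b=a[a[:,2]<.15];h=np.percentile(b[:,2],90);print("top",h.round(4),((b[b[:,2]>h-.006].max(0)+b[b[:,2]>h-.006].min(0))/2).round(4));return p
E
python3 - <<'E'
from h import *
top_of((.624,.016));need([.427,.195,.218])
E
```

```text
top 0.0849 [0.6238 0.0161 0.0826]
12.28 [0.624  0.0176 0.2151] [[1.0, -0.0, -0.003], [-0.0, -1.0, 0.0]] 0.0745 0.0 [ 0.   0.9 -1.1]
units [-0.9856 -0.8867 -0.0118]
```

Blue is seated, with its top at 0.085. Now I'll move over ochre and check from there.

>>> step_arm(rows=[[[-0.197,-0.178,-0.002,0,0,0,0.6],[-0.197,-0.178,-0.002,0,0,0,0.6],[-0.197,-0.178,-0.002,0,0,0,0.6],[-0.197,-0.178,-0.002,0,0,0,0.6],[-0.197,-0.176,-0.002,0,0,0,0.6],[0,0,0,0,0,0,0.6],[0,0,0,0,0,0,0.6]]])

```text
time_s: 13.15
ee_pos: [0.428, 0.1945, 0.2175]
eef_rot: [1.0, -0.0, -0.001, 0.001]
force: [0.3, -0.3, 0.8]
opening: 0.0744
grip_force: 0.0
```

Run:
```python
from h import *
p=top_of((.427,.195));top_of((.434,.312));need([.427,.195,.022])
```

```text
top 0.061 [0.4273 0.1948 0.0591]
top 0.0609 [0.4346 0.3122 0.0589]
13.25 [0.4289 0.1938 0.2178] [[1.0, -0.003, -0.001], [-0.003, -1.0, -0.001]] 0.0747 0.0 [-0.5 -0.2 -0.2]
units [-0.0091 -0.0069  0.9789]
```

>>> step_arm(rows=[[[-0.005,-0.004,0.2,0,0,0,0.6],[0,0,0.2,0,0,0,0.6],[0,0,0.2,0,0,0,0.6],[0,0,0.2,0,0,0,0.6],[0,0,0.178,0,0,0,0.6],[0,0,0,0,0,0,0.6],[0,0,0,0,0,0,0.6],[0,0,0,0,0,0,-0.5],[0,0,0,0,0,0,-0.5],[0,0,0,0,0,0,-0.5],[0,0,0,0,0,0,-0.5]]])

```text
time_s: 14.62
ee_pos: [0.4277, 0.1963, 0.0237]
eef_rot: [1.0, -0.0, 0.001, -0.0]
force: [-0.9, -0.4, 6.2]
opening: 0.0539
grip_force: 14.9
```

```bash
python3 -c "
from h import *;need([.6205,-.0785,.144])"
```

```text
14.62 [0.4277 0.1963 0.0237] [[1.0, -0.0, 0.002], [-0.0, -1.0, 0.001]] 0.0539 14.9 [-0.9 -0.4  6.2]
units [ 0.9654  1.3732 -0.6012]
```

>>> step_arm(rows=[[[0,0,-0.2,0,0,0,-0.5],[0,0,-0.2,0,0,0,-0.5],[0,0,-0.2,0,0,0,-0.5],[0.138,0.196,0,0,0,0,-0.5],[0.138,0.196,0,0,0,0,-0.5],[0.138,0.196,0,0,0,0,-0.5],[0.138,0.196,0,0,0,0,-0.5],[0.138,0.196,0,0,0,0,-0.5],[0.138,0.196,0,0,0,0,-0.5],[0.138,0.196,0,0,0,0,-0.5],[0,0,0,0,0,0,-0.5],[0,0,0,0,0,0,-0.5]]])

```text
time_s: 16.12
ee_pos: [0.6194, -0.0776, 0.1422]
eef_rot: [1.0, -0.0, -0.001, -0.001]
force: [0.5, 1.0, -0.6]
opening: 0.0538
grip_force: 14.9
```

Run:
```python
from h import *
need([.6205,-.0785,.0475]);p,d=env.read_camera("wrist");cv2.imwrite("pics/w5.png",p)
```

```text
16.12 [ 0.6194 -0.0776  0.1422] [[1.0, -0.0, -0.002], [-0.0, -1.0, 0.001]] 0.0538 14.9 [ 0.5  1.  -0.6]
units [0.0062 0.0053 0.4735]
```

View pics/w5.png

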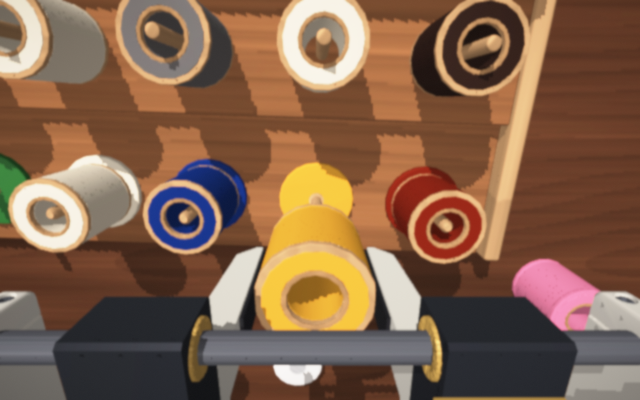

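The ochre reel is held over its foot, with the peg at (315,202), in line with the reel. Blue and rust are seated on either side. The opening of 53.9 mm is close to the others, so the grip is good.

>>> step_arm(rows=[[[0.006,0.004,0,0,0,0,-0.5],[0,0,0.1,0,0,0,-0.5],[0,0,0.1,0,0,0,-0.5],[0,0,0.1,0,0,0,-0.5],[0,0,0.1,0,0,0,-0.5],[0,0,0.075,0,0,0,-0.5],[0,0,0,0,0,0,-0.5],[0,0,0,0,0,0,-0.5]]])

```text
time_s: 17.18
ee_pos: [0.6216, -0.079, 0.0481]
eef_rot: [1.0, -0.0, 0.0, -0.0]
force: [0.1, -0.2, -0.3]
opening: 0.0533
grip_force: 15.0
```

>>> step_arm(rows=[[[0,0,0.004,0,0,0,-0.5],[0,0,0,0,0,0,0.45],[0,0,0,0,0,0,0.45],[0,0,0,0,0,0,0.45],[0,0,-0.15,0,0,0,0.45],[0,0,-0.2,0,0,0,0.45],[0,0,-0.25,0,0,0,0.45],[0,0,-0.25,0,0,0,0.6],[0,0,0,0,0,0,0.6],[0,0,0,0,0,0,0.6]]])

```text
time_s: 18.42
ee_pos: [0.6208, -0.0792, 0.2165]
eef_rot: [1.0, -0.0, -0.001, -0.0]
force: [0.4, 0.2, -0.8]
opening: 0.0746
grip_force: 0.0
```

Run:
```python
from h import *
top_of((.621,-.0785));need([.434,.3125,.218])
```

```text
top 0.0851 [ 0.6217 -0.0808  0.0827]
18.48 [ 0.6204 -0.0791  0.2156] [[1.0, -0.0, -0.003], [-0.0, -1.0, 0.0]] 0.0743 0.0 [ 0.7 -0.1 -0.3]
units [-0.933  -1.9575 -0.0083]
```

>>> step_arm(rows=[[[-0.0933,-0.1957,0,0,0,0,0.6],[-0.0933,-0.1957,0,0,0,0,0.6],[-0.0933,-0.1957,0,0,0,0,0.6],[-0.0933,-0.1957,0,0,0,0,0.6],[-0.0933,-0.1957,0,0,0,0,0.6],[-0.0933,-0.1957,0,0,0,0,0.6],[-0.0933,-0.1957,0,0,0,0,0.6],[-0.0933,-0.1957,0,0,0,0,0.6],[-0.0933,-0.1957,0,0,0,0,0.6],[-0.0933,-0.1957,0,0,0,0,0.6],[0,0,0,0,0,0,0.6],[0,0,0,0,0,0,0.6]]])

```text
time_s: 19.98
ee_pos: [0.4348, 0.311, 0.2157]
eef_rot: [1.0, -0.001, -0.001, 0.001]
force: [-0.2, -0.9, 0.2]
opening: 0.0745
grip_force: 0.0
```

Run:
```python
from h import *
p=top_of((.434,.3125));need([.434,.3125,.022]);cv2.imwrite("pics/w6.png",p)
```

```text
top 0.061 [0.4343 0.3119 0.0592]
20.02 [0.4354 0.3104 0.2161] [[1.0, -0.003, -0.001], [-0.003, -1.0, -0.002]] 0.0743 0.0 [ 0.4 -0.5 -0.2]
units [-0.006  -0.0128  0.9704]
```

View pics/w6.png

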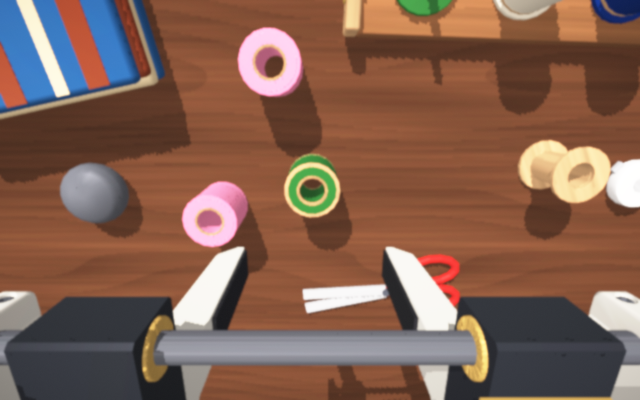

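The green reel is at (312,190), in line with the fingers. The pink look-alike at (210,221) is about 100 mm to the left, which clears the finger backs.

>>> step_arm(rows=[[[-0.005,-0.008,0.2,0,0,0,0.6],[0,0,0.2,0,0,0,0.6],[0,0,0.2,0,0,0,0.6],[0,0,0.2,0,0,0,0.6],[0,0,0.17,0,0,0,0.6],[0,0,0,0,0,0,0.6],[0,0,0,0,0,0,0.6],[0,0,0,0,0,0,-0.5],[0,0,0,0,0,0,-0.5],[0,0,0,0,0,0,-0.5],[0,0,0,0,0,0,-0.5]]])

```text
time_s: 21.4
ee_pos: [0.4345, 0.3141, 0.024]
eef_rot: [1.0, -0.0, 0.001, -0.0]
force: [0.4, -1.1, 5.6]
opening: 0.0542
grip_force: 15.2
```

```bash
python3 -c "
from h import *;need([.629,.2055,.144])"
```

```text
21.4 [0.4345 0.3141 0.024 ] [[1.0, -0.001, 0.001], [-0.001, -1.0, 0.001]] 0.0542 15.2 [ 0.4 -1.1  5.6]
units [ 0.9735  0.5418 -0.5995]
```

>>> step_arm(rows=[[[0,0,-0.2,0,0,0,-0.5],[0,0,-0.2,0,0,0,-0.5],[0,0,-0.2,0,0,0,-0.5],[0.195,0.109,0,0,0,0,-0.5],[0.195,0.109,0,0,0,0,-0.5],[0.195,0.109,0,0,0,0,-0.5],[0.195,0.109,0,0,0,0,-0.5],[0.195,0.109,0,0,0,0,-0.5],[0,0,0,0,0,0,-0.5],[0,0,0,0,0,0,-0.5]]])

```text
time_s: 22.65
ee_pos: [0.6277, 0.2054, 0.1423]
eef_rot: [1.0, 0.0, -0.001, -0.0]
force: [-0.5, 0.4, -0.2]
opening: 0.0542
grip_force: 15.2
```

Run:
```python
from h import *
need([.629,.2055,.0475]);p,d=env.read_camera("wrist");cv2.imwrite("pics/w7.png",p)
```

```text
22.65 [0.6277 0.2054 0.1423] [[1.0, 0.0, -0.002], [0.0, -1.0, 0.001]] 0.0542 15.2 [-0.5  0.4 -0.2]
units [ 0.0076 -0.      0.4737]
```

View pics/w7.png

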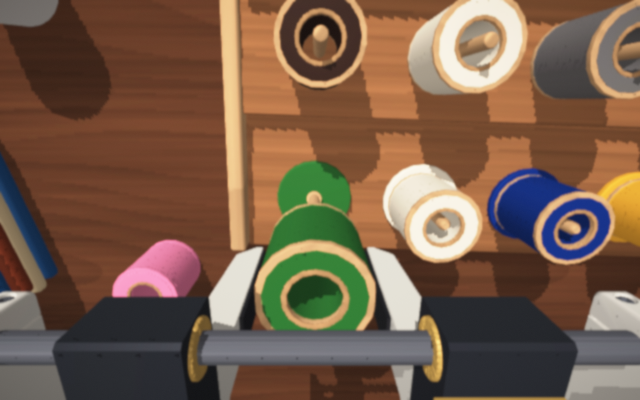

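The green reel is aligned with the peg at (314,198). The cream reel and the rack's side rail are clear of the fingers.

>>> step_arm(rows=[[[0.006,0,0,0,0,0,-0.5],[0,0,0.1,0,0,0,-0.5],[0,0,0.1,0,0,0,-0.5],[0,0,0.1,0,0,0,-0.5],[0,0,0.1,0,0,0,-0.5],[0,0,0.075,0,0,0,-0.5],[0,0,0,0,0,0,-0.5],[0,0,0,0,0,0,-0.5]]])

```text
time_s: 23.7
ee_pos: [0.6302, 0.2051, 0.0484]
eef_rot: [1.0, -0.0, 0.0, -0.0]
force: [0.7, -0.9, -1.0]
opening: 0.0538
grip_force: 14.9
```

>>> step_arm(rows=[[[0,0,0.004,0,0,0,-0.5],[0,0,0,0,0,0,0.45],[0,0,0,0,0,0,0.45],[0,0,0,0,0,0,0.45],[0,0,-0.15,0,0,0,0.45],[0,0,-0.2,0,0,0,0.45],[0,0,-0.25,0,0,0,0.45],[0,0,-0.25,0,0,0,0.6],[0,0,0,0,0,0,0.6],[0,0,0,0,0,0,0.6]]])

```text
time_s: 24.95
ee_pos: [0.6296, 0.2046, 0.2167]
eef_rot: [1.0, -0.0, -0.001, 0.0]
force: [0.2, -1.2, -0.2]
opening: 0.0743
grip_force: 0.0
```

Run:
```python
from h import *
st();top_of((.629,.2055));p,_=env.read_camera("scene");cv2.imwrite("pics/fin.png",p)
```

```text
24.95 [0.6296 0.2046 0.2167] [[1.0, -0.0, -0.001], [-0.0, -1.0, -0.0]] 0.0743 0.0 [ 0.2 -1.2 -0.2]
top 0.085 [0.6305 0.203  0.0831]
```

View pics/fin.png

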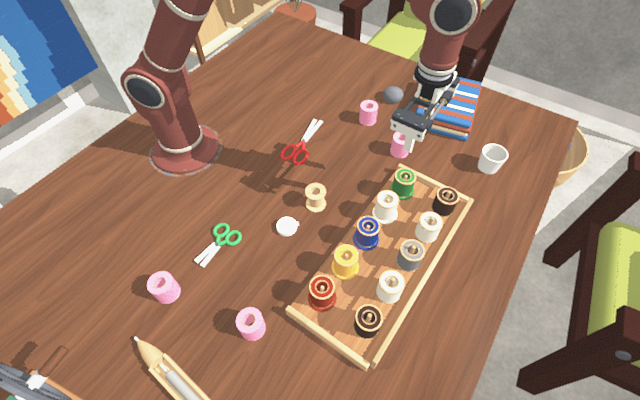

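All four dyed reels are seated: green (404,183), blue (367,233), ochre (346,262) and rust (322,292). The cream, bare and pink reels are still in place, and the gripper touches nothing.

```bash
python3 -c "
from plant import env;print(env.hand_in())"
```

```text
the job is handed in; nothing more can be done
None
```

The job is handed in: the rust, blue, ochre and green reels sit fully down on their matching pegs (tops measured at 84–85 mm), and the bare, cream and pink reels were left where they were.

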